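Knock the set candle out of its flip-over mould

TASK

One of the two flip-over moulds has a finished yellow candle stuck in its red cup. Swing that mould by its black knob right over so that the cup hangs upside down above its steel tray, then tap the white button on the cup's upturned base so that the candle is knocked loose and drops onto the tray. Leave that mould turned over, with the candle lying in the tray, and leave the empty mould as it is.

Things in the scene. Friction and masses are not known exactly. Their poses are not given: they have to be found in the camera images.
- stand_arm (a joint): Hinge of the mould with the candle: 0 = mouth up, pi (3.14) = fully over, cup upside down above the tray; end stops at both. Its arm carries a red cup (58 mm across, 31 mm high, centre 65 mm from the axis, mouth level with it) and a black ball knob at its end. About 1.6 N at the knob lifts it; let go in mid swing, it falls slowly to the nearer stop and rests there.
- stand_axis (a point): Middle of that hinge's axis, 55 mm above the worktop, fixed in its stand (board 116 x 300 x 12 mm, fixed to the worktop). x runs along the hinge, y points level from the hinge to the mouth-up cup and knob (tray on -y), z up. The arm swings up and over from +y to -y. Two steel posts, 66 mm high, hold the hinge 49 mm to either side along x.
- stand_knob (a point): Centre of the black ball knob, 24 mm across, 135 mm from the hinge axis; 55 mm above the worktop at both ends of the swing, 190 mm half-way. Both its sides along the hinge direction are free: fingers closing along the hinge direction can hold it and stay pointing down while it turns between them. A 10 mm stem joins it to the arm.
- stand_button_face (a point): Middle of the outer face of the white button (28 mm across) in the red cup's base, 65 mm from the hinge axis. It faces down, 13 mm above the worktop, while the cup is mouth up; with the mould turned over it faces up, 97 mm above the worktop. It goes 8 mm in to a stop, against about 1 to 3.5 N, and some 3 N more while the candle comes free; it springs back.
- stand_button (a joint): Travel of that button: 0 = out, 0.008 m = fully in. Pressing moves it into the cup and pushes the candle out.
- candle_center (a point): Centre of the yellow candle, a rigid tapered disc 45 mm across the wide end, 30 mm across the narrow end, 23.5 mm high. It sits in the red cup, wide end at the mouth, gripped by three soft nubs: it stays there upside down until the button pushes it out.
- stand_tray (a point): Middle of the floor of the square steel tray fixed on the filled mould's stand (inside 90 x 90 mm, rim 11 mm high), 15 mm above the worktop, 65 mm from the hinge axis on its -y side, straight under the turned-over cup.
- spare_arm (a joint): Hinge of the other, empty mould, a twin of the first one on its own stand: 0 = mouth up. It must stay so.
Things that resemble listed ones, but are neither listed nor needed, are in the scene too. Of the things like the part that bears candle_center, leave any that is blue or turquoise; of the rest the smaller one is meant.

How it is judged:
On the way, in this order (a step that is already met when the one before it is completed fails the run):
1. the filled mould is turned right over (value of joint stand_arm above 2.95 rad), for 0.2 s.
2. the button is tapped at least 3 mm in while the mould is upside down (value of joint stand_button above 0.003 m and value of joint stand_arm above 2.95 rad).
At the end, for the whole second after the job is handed in: the filled mould is turned over (within 11 degrees of its stop), the candle lies in its tray (centre within 40 mm of the tray's middle and less than 22 mm above its floor), and the empty mould is still mouth up (within 8 degrees) (value of joint stand_arm above 2.95 rad and horizontal distance between candle_center and stand_tray below 0.04 m and z of candle_center in the frame of stand_tray below 0.022 m and value of joint spare_arm below 0.15 rad); the robot touches nothing.
It fails at once if the empty mould was swung up (value of joint spare_arm above 0.35 rad).
It also fails if it takes over 46 s, if anything falls off the work surface, if the arm or the gripper's body presses on something with over 40 N, if the wrist force passes 120 N, or if a joint passes its speed limit or range.

ROBOT

A 7-joint arm with a two-finger parallel gripper is mounted at the origin on the work surface; the furniture and walls round the work are solid. World frame = base frame: x ahead of the robot, y to its left, z up, the work surface at z = 0. Lengths are in m, angles in rad, forces in N, time in s.
With the tool pointing down it reaches from about 0.425 to 0.95 m from the base axis. Payload 16.7 kg.
Tool frame: the origin (TCP) lies at the very end of the fingers, on their centre line; the grasp point (between the pads) lies 19 mm behind it (hold_point_z is the distance from the TCP to the grasp point, in m); z points along the fingers, y is the line along which they close (so a half turn about z gives the same grasp; the last joint's range is limited). The gripper opens to 94 mm and grips with 3 to 60 N. Pads are 16 mm wide; open, the fingers measure 119 mm over their backs; the gripper's body (75 mm by 177 mm) begins 78 mm behind the grasp point.
Start: joints at [1.052, 0.426, 0.074, 1.606, -0.034, 1.111, -0.067], TCP at [0.244, -0.629, 0.205] pointing down, gripper open.
Joint ranges: [-2.85, 2.85], [-0.5, 2.14], [-1.23, 1.37], [0.21, 2.46], [-1.02, 4.16], [0.16, 2.05], [-2.73, 2.73]. Speed limits (rad/s): [1.89, 1.89, 2.39, 2.39, 3.01, 3.01, 3.01].

INTERFACE

Orientations are given as a 3x3 rotation matrix whose columns are the frame's x, y, z axes.
In Python, from bench import read_state, grab_frame, camera_params, finish_job, hold_point_z gives the robot as it stands.
- The arm moves only by the shell command python3 -m crank 'ROWS' [OPENING] [FORCE]. ROWS is text: rows parted by semicolons, each of 4 numbers parted by spaces: the shift along the tool's x, y, z in m, then the turn about the tool's z in degrees. A call has 1 to 5 rows; each row is the pose to reach, as a shift and turn from the pose commanded when the call began, along the tool's axes at that moment; what a row does not reach only later rows make up. A row lasts 1/10 s, in which the tool goes at most 50 mm and 8.59 degrees, less where a joint would pass 70% of its speed; a pose out of reach is approached as far as the arm can. A call with a gripper value outside its range is refused whole. OPENING is the finger opening in m, from 0 to 0.094, set as the call begins (- or left out, the last holds). The fingers move at their own pace and stop on an object; FORCE is the grip in N (left out, the last holds). Time passes only in rows, so rows that repeat a pose let the fingers close. It gives the time, the measured TCP pose, the force, the opening and the grip force at its end, in the units of the state.
- read_state(): the state, without advancing time (a new reading comes with each control period).
- grab_frame(name): name is "side" or "top"; returns (picture, depth): 480x640x3 uint8, blue, green, red; 480x640 float32, m along the optical axis (not along the pixel's ray), 0 where there is no reading.
- camera_params(name): a dict with "camera_matrix" (3x3 intrinsics, pixels), "distortion" ([k1, k2, p1, p2, k3] as OpenCV has them; the pictures are not rectified), "cam_to_world" (4x4, takes a point from camera to world coordinates). Camera axes: x right, y down, z forward; pixel columns grow to the right and rows downward; lengths in m; the calibration is good to about 2 mm. A picture is of the moment at which its call begins. camera_params takes no time and is no camera call.
- finish_job(): hands the job in; it is judged then, once.
The state is a dict: "time_s": time; "qpos": joint angles; "joint_vel": joint speeds; "joint_torque": joint torques, N m; "tcp_pos": TCP position; "tcp_rot": TCP orientation; "contact_force": force on the tool from outside, world axes, zero at the start; "ft_torque": the same for the moment, N m; "opening": finger opening in m; "grasp_force": force on a finger pad.
Only numpy, scipy, OpenCV 4.12 (cv2) and the standard library are available. Lean on these libraries where they do the work, as an engineer would, in place of code of your own. Each camera call takes 0.05 s, during which the arm holds its last target. There are 200 camera calls.

## Working session

There is one attempt and no reset: what is moved stays moved. The work goes in short steps, Python scripts to look and compute and a shell command to move; the robot and the scene stay as the last step left them, time stands still between calls to the robot, and variables do not carry over. Pictures are saved under pics/ and viewed, at most 10 in all, crops included, and the job is handed in when it is done.

```bash
ls; mkdir -p pics; cat > h.py <<'E'
import numpy as np, cv2
from bench import *
def shot(n,f):
    im,d=grab_frame(n); cv2.imwrite(f'pics/{f}.png',im); np.save(f'pics/{f}.npy',d); return im,d
def pt(n,d,u,v,z=None):
    p=camera_params(n); K=np.array(p['camera_matrix']); D=np.array(p['distortion']); T=np.array(p['cam_to_world'])
    r=np.append(cv2.undistortPoints(np.array([[[u,v]]],float),K,D).ravel(),1)
    if z is None:
        w=d[int(v)-1:int(v)+2,int(u)-1:int(u)+2]; s=np.median(w[w>0])
    else: s=(z-T[2,3])/(T[:3,:3]@r)[2]
    return T[:3,:3]@(r*s)+T[:3,3]
E
python3 - <<'E'
from h import *
shot('top','t0');shot('side','s0')
s=read_state();print(s['tcp_pos'],s['tcp_rot'],s['time_s'],hold_point_z)
E
```

```text
pics
[ 0.24382013 -0.62900274  0.20486513] [[ 9.32387823e-01  3.61459151e-01 -4.78377701e-04]
 [ 3.61459461e-01 -9.32387247e-01  1.03908947e-03]
 [-7.04448713e-05 -1.14174851e-03 -9.99999346e-01]] 0.1 0.0188
```

View pics/t0.png

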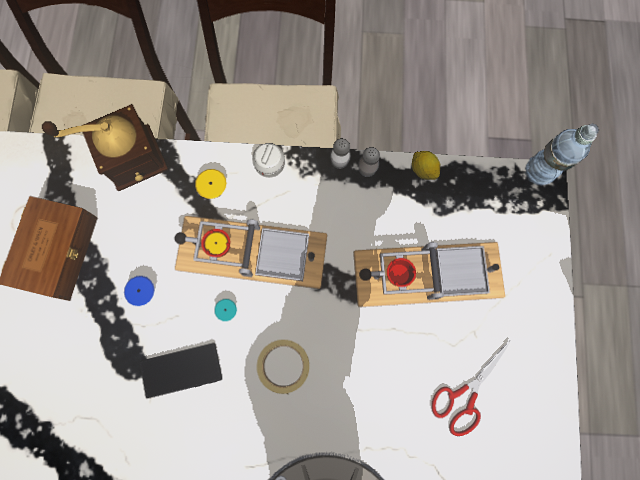

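View pics/s0.png

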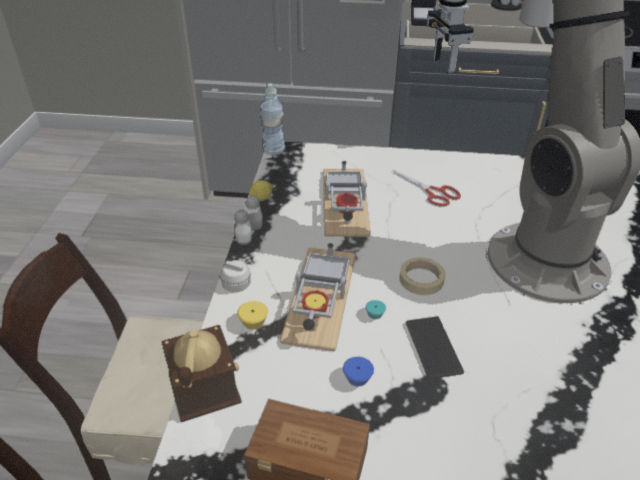

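Top view: a yellow disc in the left mould's red cup (216,243), a larger loose yellow one (211,184), a blue one (139,290) and a turquoise one (225,309). The smaller of the two yellow ones, in the cup, is the one meant. Its mould has its knob at (181,238). The right mould, cup at (400,272), is empty. I'll confirm in a crop and measure.

```bash
python3 - <<'E'
from h import *
im=cv2.imread('pics/t0.png');d=np.load('pics/t0.npy')
cv2.imwrite('pics/c0.png',cv2.resize(im[160:310,160:340],None,fx=4,fy=4,interpolation=cv2.INTER_CUBIC))
for n,u,v,z in [('knob',181,238,None),('knob55',181,238,.06),('candle',216,243,None),('loose',211,184,None),('posttop',252,225,.066),('posttop',246,269,.066)]:
    print(n,pt('top',d,u,v,z).round(4))
E
```

```text
knob [0.5305 0.3102 0.0661]
knob55 [0.5318 0.3119 0.06  ]
candle [0.5274 0.2442 0.0523]
loose [0.654  0.2708 0.034 ]
posttop [0.5644 0.1749 0.066 ]
posttop [0.4774 0.179  0.066 ]
```

View pics/c0.png

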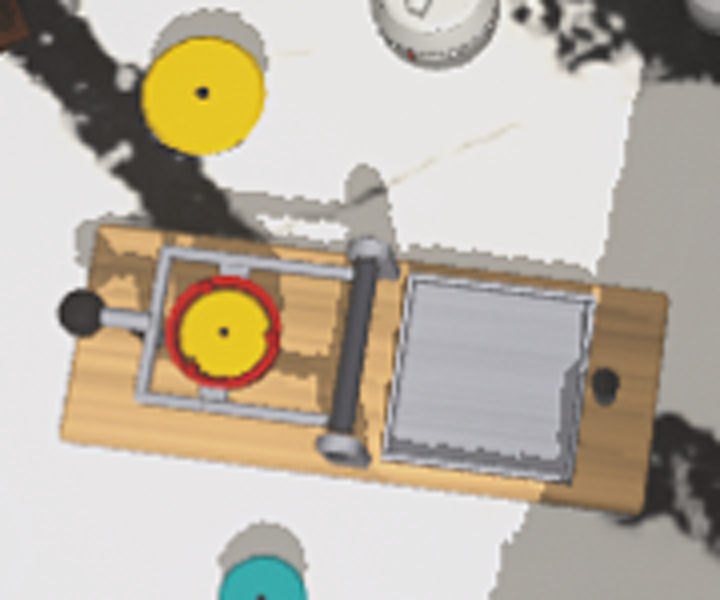

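The crop shows the smaller yellow candle in the red cup (crop 223,332), the knob at (81,313), posts at (370,245) and (343,452), and the tray at (490,378). The filled mould is confirmed.

```bash
python3 - <<'E'
from h import *
d=np.load('pics/t0.npy')
f=lambda u,v,z:pt('top',d,160+(u-1.5)/4,160+(v-1.5)/4,z)
c=[f(*q,.012) for q in [(100,225),(62,440),(640,513),(667,292)]]
for a in c: print(a.round(4))
print('sizes',[np.linalg.norm(c[i]-c[(i+1)%4]).round(4) for i in range(4)])
yb=(c[0]+c[1]-c[2]-c[3])[:2]; yb/=np.linalg.norm(yb); print('yboard',yb)
k=f(81,313,.055);cup=f(223,332,.055);hx=(f(370,245,.066)+f(343,452,.066))/2;tr=f(490,378,.02)
print('board c',np.mean(c,0)); print(k,cup,hx,tr)
yk=(k-hx)[:2];print(np.linalg.norm(yk),yk/np.linalg.norm(yk),np.linalg.norm((cup-hx)[:2]),np.linalg.norm((tr-hx)[:2]))
yt=(k-tr)[:2];print('yt',yt/np.linalg.norm(yt),np.linalg.norm(yt))
R=read_state()['tcp_rot'];print(np.degrees(np.arctan2(R[1,0],R[0,0])), read_state()['tcp_pos'])
E
```

```text
[0.589  0.3234 0.012 ]
[0.4758 0.3299 0.012 ]
[0.456 0.036 0.012]
[0.5706 0.0285 0.012 ]
sizes [np.float64(0.1133), np.float64(0.2945), np.float64(0.1148), np.float64(0.2955)]
yboard [0.06477514 0.99789989]
board c [0.52286314 0.17946446 0.012     ]
[0.53291939 0.31556617 0.055     ] [0.52751394 0.24495443 0.055     ] [0.52152025 0.17746005 0.066     ] [0.5188978  0.11543743 0.02      ]
0.13857576178153896 [0.08225931 0.99661096] 0.06775998599817544 0.06207803094737643
yt [0.06989155 0.9975546 ] 0.200619332696057
21.189853645221515 [ 0.24382013 -0.62900274  0.20486513]
```

```bash
python3 -m crank '0 0 -0.01 -8.5; 0 0 -0.02 -17; 0 0 -0.03 -25.5; 0 0 -0.04 -34; 0 0 -0.04 -42'; python3 -m crank '0 0 0 -8; 0 0 0 -16; 0 0 0 -23; 0 0 0 -23'; python3 -c "
from bench import *;s=read_state();print(s['qpos'],s['tcp_rot'][:,:2].round(4))"
```

```text
time_s: 0.6
tcp_pos: [0.2441, -0.6297, 0.2466]
tcp_rot: [[0.446, 0.895, 0.001], [0.895, -0.446, -0.001], [-0.001, 0.001, -1.0]]
contact_force: [0.8, -0.3, 0.3]
opening: 0.0937
grasp_force: 0.0
time_s: 1.0
tcp_pos: [0.2437, -0.6292, 0.2451]
tcp_rot: [[0.064, 0.998, -0.0], [0.998, -0.064, 0.001], [0.001, -0.0, -1.0]]
contact_force: [-0.4, 0.2, 0.2]
opening: 0.0938
grasp_force: 0.0
[ 1.2097422   0.40180704 -0.14153053  1.55062718  0.05909244  1.1941199
  0.99312752] [[ 6.440e-02  9.979e-01]
 [ 9.979e-01 -6.440e-02]
 [ 8.000e-04 -2.000e-04]]
```

```bash
python3 -m crank '0.035 0.03 0 0; 0.07 0.06 0 0; 0.11 0.085 0 0; 0.15 0.11 0 0; 0.19 0.14 0 0';  python3 -m crank '0.04 0.025 0 0; 0.08 0.05 0 0; 0.12 0.08 0 0; 0.16 0.11 0 0; 0.20 0.14 0 0'; python3 -c "
from bench import *;s=read_state();print(s['qpos'])"
```

```text
time_s: 1.5
tcp_pos: [0.3965, -0.4476, 0.2454]
tcp_rot: [[0.072, 0.997, -0.0], [0.997, -0.072, 0.0], [-0.0, -0.0, -1.0]]
contact_force: [0.0, -0.4, 0.4]
opening: 0.0941
grasp_force: 0.0
time_s: 2.0
tcp_pos: [0.5502, -0.2572, 0.2456]
tcp_rot: [[0.071, 0.997, 0.0], [0.997, -0.071, -0.0], [-0.0, 0.0, -1.0]]
contact_force: [0.7, 0.2, 0.5]
opening: 0.0942
grasp_force: 0.0
[ 0.62011171  0.3060645  -0.3598603   1.69842813  0.11612666  1.15802152
  0.15758897]
```

```bash
python3 -m crank '0.045 -0.005 0 0; 0.09 -0.01 0 0; 0.135 -0.015 0 0; 0.18 -0.02 0 0; 0.225 -0.025 0 0' 0.06;  python3 -m crank '0.045 -0.005 0 0; 0.09 -0.01 0 0; 0.135 -0.015 0 0; 0.18 -0.02 0 0; 0.225 -0.025 0 0'; python3 -m crank '0.04 -0.005 0.03 0; 0.08 -0.009 0.06 0; 0.118 -0.009 0.09 0; 0.118 -0.009 0.09 0'; python3 - <<'E'
from h import *
im,d=shot('top','t1');im2,d2=shot('side','s1')
a=cv2.resize(im[200:290,150:270],None,fx=4,fy=4,interpolation=2);b=cv2.resize(im2[240:360,270:370],None,fx=4,fy=4,interpolation=2)
o=np.zeros((480,800,3),np.uint8);o[:360,:400]=a[:,:400];o[:,400:]=b;cv2.imwrite('pics/c1.png',o)
s=read_state();print(s['qpos'],s['tcp_pos'],s['tcp_rot'])
E
```

```text
time_s: 2.5
tcp_pos: [0.5388, -0.031, 0.2455]
tcp_rot: [[0.071, 0.997, -0.0], [0.997, -0.071, -0.0], [-0.0, -0.0, -1.0]]
contact_force: [0.7, 0.4, -0.1]
opening: 0.0607
grasp_force: 0.0
time_s: 3.0
tcp_pos: [0.5289, 0.1951, 0.2455]
tcp_rot: [[0.071, 0.997, 0.0], [0.997, -0.071, -0.0], [-0.0, 0.0, -1.0]]
contact_force: [0.8, -0.3, -1.1]
opening: 0.0601
grasp_force: 0.0
time_s: 3.4
tcp_pos: [0.5249, 0.3161, 0.1512]
tcp_rot: [[0.065, 0.998, -0.006], [0.998, -0.065, -0.0], [-0.001, -0.006, -1.0]]
contact_force: [0.1, -0.1, 0.7]
opening: 0.0602
grasp_force: 0.0
[-0.16300706  0.44322136 -0.6177553   1.7672445   0.29336222  1.02675652
 -0.95727485] [0.52736332 0.31240629 0.15437197] [[ 6.79519134e-02  9.97686188e-01 -2.19260367e-03]
 [ 9.97688296e-01 -6.79534375e-02 -6.28203537e-04]
 [-7.75744949e-04 -2.14484739e-03 -9.99997399e-01]]
```

View pics/c1.png

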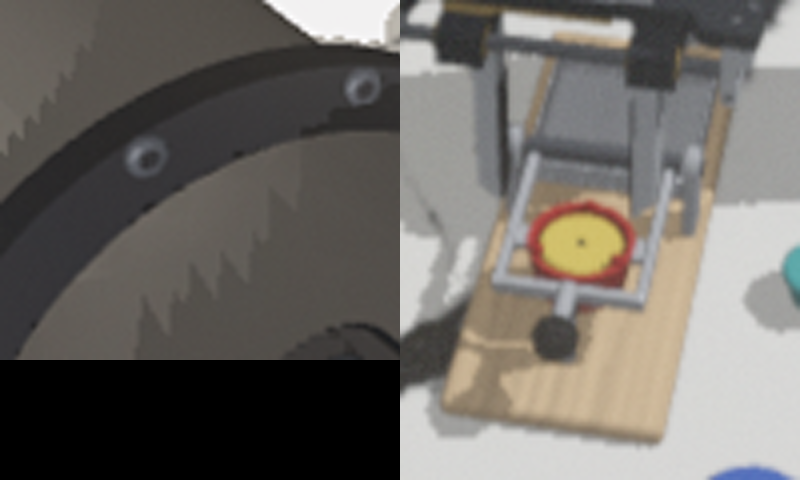

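The side crop shows the open fingers at crop x 490 and 645, straddling and above the black knob at (555,338). I'll cross-check the knob from the side camera.

```bash
python3 - <<'E'
from h import *
d=np.load('pics/s1.npy')
u,v=270+(155-1.5)/4,240+(338-1.5)/4
print(pt('side',d,u,v,.055),pt('side',d,u,v))
s=read_state();R=s['tcp_rot'];print(R.T@(np.array([.532,.3145,.036])-s['tcp_pos']))
E
```

```text
[0.53605332 0.31711174 0.055     ] [0.53500376 0.32478339 0.06351037]
[0.00249576 0.00473757 0.11836018]
```

```bash
python3 -m crank '0.002 0.006 0.03 0; 0.003 0.006 0.065 0; 0.003 0.006 0.1 0; 0.003 0.006 0.118 0; 0.003 0.006 0.118 0'; python3 -m crank '0 0 0 0; 0 0 0 0; 0 0 0 0' ; python3 -m crank '0 0 0 0; 0 0 0 0; 0 0 0 0; 0 0 0 0; 0 0 0 0' 0.015 12
```

```text
time_s: 4.0
tcp_pos: [0.534, 0.3128, 0.0362]
tcp_rot: [[0.069, 0.998, -0.002], [0.998, -0.069, -0.002], [-0.002, -0.002, -1.0]]
contact_force: [0.3, -0.1, -0.4]
opening: 0.0602
grasp_force: 0.0
time_s: 4.3
tcp_pos: [0.5353, 0.3147, 0.0391]
tcp_rot: [[0.067, 0.998, 0.002], [0.998, -0.067, 0.001], [0.001, 0.002, -1.0]]
contact_force: [-0.1, 0.3, -0.0]
opening: 0.0598
grasp_force: 0.0
time_s: 4.8
tcp_pos: [0.5341, 0.3144, 0.0374]
tcp_rot: [[0.067, 0.998, -0.001], [0.998, -0.067, -0.0], [-0.0, -0.001, -1.0]]
contact_force: [-15.2, 1.8, 3.1]
opening: 0.0236
grasp_force: 8.4
```

```bash
python3 -m crank '0 -0.002 0 0; 0 -0.002 0 0; 0 -0.002 0 0'
```

```text
time_s: 5.1
tcp_pos: [0.5335, 0.3145, 0.0378]
tcp_rot: [[0.067, 0.998, 0.002], [0.998, -0.067, 0.001], [0.001, 0.002, -1.0]]
contact_force: [6.5, -0.1, -1.6]
opening: 0.0232
grasp_force: 12.0
```

```bash
python3 -m crank '-0.001 0 -0.014 0; -0.003 0 -0.028 0; -0.0065 0 -0.0415 0; -0.0117 0 -0.055 0; -0.0117 0 -0.055 0'
```

```text
time_s: 5.6
tcp_pos: [0.5327, 0.3024, 0.0939]
tcp_rot: [[0.068, 0.998, 0.002], [0.998, -0.068, 0.0], [0.001, 0.002, -1.0]]
contact_force: [5.0, -0.7, -1.3]
opening: 0.0227
grasp_force: 12.0
```

```bash
python3 -m crank '-0.0141 0 -0.0245 0; -0.033 0 -0.0454 0; -0.0558 0 -0.062 0; -0.0816 0 -0.0735 0; -0.1092 0 -0.0794 0';python3 -m crank '0 0 0 0; 0 0 0 0'
```

```text
time_s: 6.1
tcp_pos: [0.5251, 0.1942, 0.1729]
tcp_rot: [[0.066, 0.998, 0.002], [0.998, -0.066, 0.002], [0.002, 0.002, -1.0]]
contact_force: [7.1, 0.7, -8.0]
opening: 0.0229
grasp_force: 12.0
time_s: 6.3
tcp_pos: [0.5251, 0.1937, 0.1724]
tcp_rot: [[0.068, 0.998, 0.002], [0.998, -0.068, 0.001], [0.001, 0.002, -1.0]]
contact_force: [3.3, 1.3, 6.5]
opening: 0.0226
grasp_force: 12.0
```

```bash
python3 -m crank '-0.0282 0 0 0; -0.0558 0 0.006 0; -0.0816 0 0.0174 0; -0.1044 0 0.034 0; -0.1233 0 0.055 0';python3 -m crank '-0.0085 0 0.012 0; -0.0141 0 0.0245 0; -0.0228 0 0.0513 0; -0.0258 0 0.0794 0; -0.0258 0 0.0794 0';python3 -m crank '0 0 0 0; 0 0 0 0; 0 0 0 0'
```

```text
time_s: 6.8
tcp_pos: [0.5164, 0.0697, 0.1165]
tcp_rot: [[0.067, 0.998, 0.001], [0.998, -0.067, -0.0], [-0.0, 0.001, -1.0]]
contact_force: [6.6, 3.1, -2.8]
opening: 0.0234
grasp_force: 12.0
time_s: 7.3
tcp_pos: [0.5146, 0.0444, 0.0347]
tcp_rot: [[0.067, 0.998, -0.001], [0.998, -0.067, 0.0], [0.0, -0.001, -1.0]]
contact_force: [6.6, -8.6, -1.2]
opening: 0.0232
grasp_force: 12.0
time_s: 7.6
tcp_pos: [0.5147, 0.0445, 0.0369]
tcp_rot: [[0.067, 0.998, -0.0], [0.998, -0.067, -0.001], [-0.001, -0.0, -1.0]]
contact_force: [4.0, -6.1, -1.0]
opening: 0.0233
grasp_force: 12.0
```

```bash
python3 -m crank '0 0 0 0; 0 0 0 0; 0 0 0 0' 0.06; python3 -m crank '0 0 -0.03 0; 0 0 -0.06 0; 0 0 -0.095 0; 0 0 -0.13 0;0 0 -0.13 0';python3 -m crank '0.03 0 0 0; 0.06 0 0 0; 0.07 0 0 0; 0.07 0 0 0; 0.07 0 0 0' 0; python3 - <<'E'
from h import *
im2,d2=shot('side','s2')
cv2.imwrite('pics/c2.png',cv2.resize(im2[200:360,250:390],None,fx=4,fy=3.75,interpolation=2))
s=read_state();print(s['tcp_pos'],s['opening'])
E
```

```text
time_s: 7.9
tcp_pos: [0.5142, 0.0456, 0.0373]
tcp_rot: [[0.066, 0.998, -0.0], [0.998, -0.066, 0.0], [0.0, -0.0, -1.0]]
contact_force: [-0.2, -0.9, 0.6]
opening: 0.0434
grasp_force: 0.0
time_s: 8.4
tcp_pos: [0.5165, 0.0459, 0.1716]
tcp_rot: [[0.066, 0.998, 0.006], [0.998, -0.066, 0.0], [0.001, 0.006, -1.0]]
contact_force: [0.5, -0.4, -1.1]
opening: 0.06
grasp_force: 0.0
time_s: 8.9
tcp_pos: [0.5188, 0.1142, 0.1669]
tcp_rot: [[0.067, 0.998, -0.001], [0.998, -0.067, -0.0], [-0.0, -0.001, -1.0]]
contact_force: [0.0, -1.2, 1.2]
opening: 0.0235
grasp_force: 0.0
[0.51890863 0.11379678 0.16706141] 0.01903496180955478
```

View pics/c2.png

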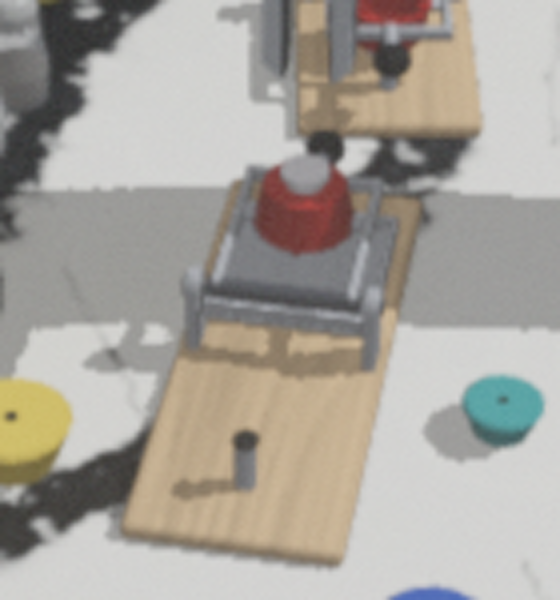

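The mould is fully over: red cup upside down above the tray, button at crop (305,172), knob behind it at (325,147). Now I check the button's position and wait for the fingers to close.

```bash
python3 -m crank '0 0 0.03 0; 0 0 0.05 0; 0 0 0.05 0; 0 0 0.05 0'; python3 - <<'E'
from h import *
d=np.load('pics/s2.npy'); print(pt('side',d,325.9,245.4,.097))
E
```

```text
time_s: 9.35
tcp_pos: [0.5191, 0.1143, 0.1178]
tcp_rot: [[0.067, 0.998, -0.001], [0.998, -0.067, -0.0], [-0.0, -0.001, -1.0]]
contact_force: [-0.1, 0.6, 0.5]
opening: 0.0005
grasp_force: 0.0
[0.52206318 0.12091017 0.097     ]
```

```bash
python3 -m crank '0 0.001 0.01 0; 0.001 0.001 0.018 0; 0.001 0.001 0.023 0; 0.001 0.001 0.026 0; 0.001 0.001 0.026 0'; python3 -m crank '0 0 0.002 0; 0 0 0.003 0; 0 0 0.003 0'
```

```text
time_s: 9.85
tcp_pos: [0.5203, 0.1159, 0.0913]
tcp_rot: [[0.066, 0.998, 0.0], [0.998, -0.066, 0.0], [0.0, 0.0, -1.0]]
contact_force: [-0.1, -1.7, 2.2]
opening: 0.0004
grasp_force: 1.3
time_s: 10.15
tcp_pos: [0.5203, 0.1159, 0.0891]
tcp_rot: [[0.067, 0.998, 0.001], [0.998, -0.067, -0.0], [-0.0, 0.001, -1.0]]
contact_force: [-3.0, -2.7, 13.9]
opening: 0.0005
grasp_force: 6.8
```

Pressed to the stop (13.9 N, 8 mm in). Retreat up and well away, then look.

```bash
python3 -m crank '0 0 -0.02 0; 0 0 -0.06 0; 0 0 -0.1 0; 0 0 -0.14 0; 0 0 -0.14 0'; python3 -m crank '-0.045 0 0 0; -0.09 0 0 0; -0.135 0 0 0; -0.18 0 0 0; -0.225 0 0 0';python3 -m crank '-0.045 0 0 0; -0.09 0 0 0; -0.135 0 0 0; -0.135 0 0 0'; python3 - <<'E'
from h import *
im,d=shot('side','s3');im2,d2=shot('top','t3')
o=np.zeros((600,800,3),np.uint8)
o[:,:400]=cv2.resize(im[220:310,280:340+10-10],(400,600),interpolation=2);o[:300,400:]=cv2.resize(im2[200:290,220:340],(400,300),interpolation=2)
o[300:,400:]=cv2.resize(im2[120:360,160:480],(400,300))
cv2.imwrite('pics/c3.png',o)
E
```

```text
time_s: 10.65
tcp_pos: [0.5222, 0.117, 0.2334]
tcp_rot: [[0.066, 0.998, 0.007], [0.998, -0.066, 0.001], [0.002, 0.007, -1.0]]
contact_force: [1.6, -0.5, -0.6]
opening: 0.0005
grasp_force: 0.0
time_s: 11.15
tcp_pos: [0.5044, -0.1102, 0.2281]
tcp_rot: [[0.066, 0.998, -0.0], [0.998, -0.066, -0.0], [-0.0, -0.0, -1.0]]
contact_force: [0.1, 0.3, 0.4]
opening: 0.0006
grasp_force: 0.0
time_s: 11.55
tcp_pos: [0.4943, -0.2493, 0.2274]
tcp_rot: [[0.074, 0.997, -0.002], [0.997, -0.074, -0.001], [-0.001, -0.001, -1.0]]
contact_force: [-1.4, 0.7, -0.3]
opening: 0.0002
grasp_force: 0.0
```

View pics/c3.png

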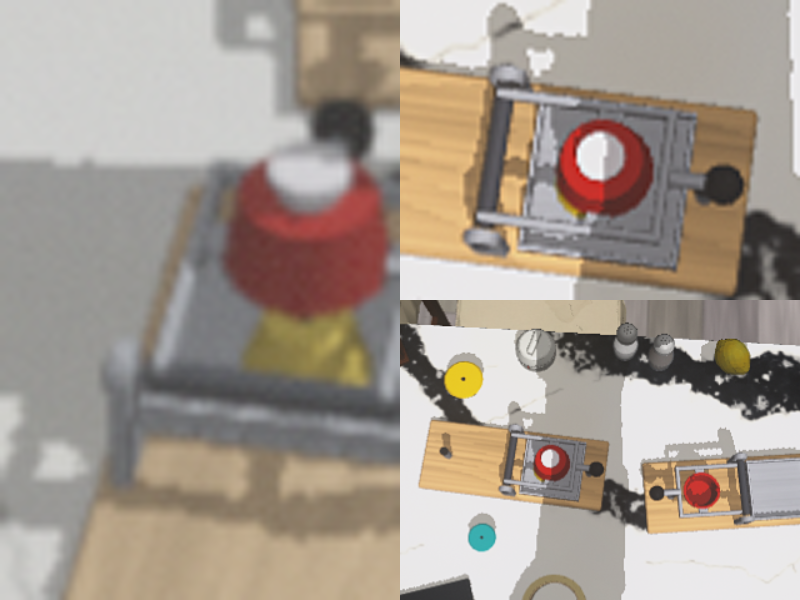

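The crop shows the candle flat in the tray (crop 310,350) just under the cup, the mould turned over, and the empty mould still mouth up. Settle and hand in.

```bash
python3 -m crank '0 0 0 0; 0 0 0 0; 0 0 0 0; 0 0 0 0; 0 0 0 0'; python3 -c "
from bench import *
print(finish_job())"
```

```text
time_s: 12.15
tcp_pos: [0.4963, -0.2429, 0.2286]
tcp_rot: [[0.066, 0.998, 0.0], [0.998, -0.066, 0.0], [0.0, 0.0, -1.0]]
contact_force: [0.1, -0.0, 0.1]
opening: 0.0001
grasp_force: 0.0
the job is handed in; nothing more can be done
None
```

The job is handed in at about 12 s; the hand-in gave no verdict, but the last pictures show the filled mould turned over, its candle knocked loose and lying in the tray, and the empty mould still mouth up.

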